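# Snap the sprung keeper over the green-capped bottle

## Task

Three identical bottle docks stand on the bench, each with a sprung keeper arm that is parked leaning back from its bottle. Push the keeper of the green-capped bottle over, past its dead centre, so that it snaps fully down over the bottle's cap and stays there. Leave the keepers of the red-capped and blue-capped bottles parked, and do not tip the green-capped bottle.

Things in the scene. Friction and masses are not known exactly. Their poses are not given: they have to be found in the camera images.
- keeper_green (a joint): Hinge of the green-capped bottle's sprung keeper arm, rad: 0 = parked, leaning 40 degrees back from upright, away from the bottle; 0.70 = upright, the over-centre point; 2.27 = level over the cap at the other stop. The spring drives it from upright to the nearer stop: let go early it springs back, 0.1 rad past upright it snaps over. Pushing the bar takes about 3 N, less near upright.
- bar_green (a point): Centre of the yellow crossbar, 12 mm thick and 52 mm long, at the end of that keeper, 70 mm from its hinge axis. Parked it is 164 mm above the bench and 45 mm behind the hinge; upright 180 mm, straight over the hinge. y: along the bar, level; z: from the hinge to the bar; x: the way it swings over. The level direction square to y on the side of x leads to the bottle, away from the robot.
- hinge_green (a point): Middle of that keeper's hinge axis, 110 mm above the bench, in a grey fork post 119 mm high on an aluminium plate 130 x 80 x 8 mm fixed to the bench. x is level and points to the bottle, whose axis is 55 mm ahead; y is along the hinge axis; z up. The keeper is a steel lever 6 x 16 mm in section with a yellow crossbar at its end and a black rubber pad, 4 mm above the cap when swung over.
- bottle_green_mid (a point): Centre, half-way up, of the green-capped white bottle, 40 mm in diameter and 85 mm high, which stands loose and upright in the grey cup (wall 24 mm high) of its dock, top of its cap 95 mm above the bench; z is the bottle's axis. It is not handled.
- keeper_red (a joint): Hinge of the same keeper on the dock of the red-capped bottle: 0 = parked. It is to stay parked.
- keeper_blue (a joint): Hinge of the same keeper on the dock of the blue-capped bottle: 0 = parked. It is to stay parked.

How it is judged:
At the end, for the whole second after the job is handed in: The green-capped bottle's keeper lies at its far stop, level over the cap within 10 degrees (joint above 2.09 rad); the green-capped bottle stands upright (within 0.2 rad) in its cup, within 20 mm of where it was; the red-capped and blue-capped bottles' keepers are parked (joints below 0.2 rad) (value of joint keeper_green above 2.09 rad and angle between bottle_green_mid's own z axis and vertical below 0.2 rad and distance of bottle_green_mid from where it was at the start of the episode below 0.02 m and value of joint each of keeper_red, keeper_blue below 0.2 rad); the robot touches nothing.
It fails at once if the keeper of the red-capped bottle is pushed from its parked stop (value of joint keeper_red above 0.35 rad).
It fails at once if the keeper of the blue-capped bottle is pushed from its parked stop (value of joint keeper_blue above 0.35 rad).
It fails at once if the green-capped bottle is tipped (angle between bottle_green_mid's own z axis and vertical above 0.35 rad).
It also fails if it takes over 26 s, if anything falls off the work surface, if the arm or the gripper's body presses on something with over 40 N, if the wrist force passes 120 N, or if a joint passes its speed limit or range.

## Robot

A 6-joint arm with a two-finger parallel gripper is mounted at the origin on a cart in front of the work surface, level with it; the furniture and walls round the work are solid. World frame = base frame: x ahead of the robot, y to its left, z up, the work surface at z = 0. Lengths are in m, angles in rad, forces in N, time in s.
With the tool pointing down it reaches from about 0.35 to 0.775 m from the base axis. Payload 5.5 kg.
Tool frame: the origin (TCP) lies at the very end of the fingers, on their centre line; the grasp point (between the pads) lies 19 mm behind it; z points along the fingers, y is the line along which they close (so a half turn about z gives the same grasp; the last joint's range is limited). The gripper opens to 85 mm and grips with 20 to 120 N. Pads are 22 mm wide; open, the fingers measure 114 mm over their backs; the gripper's body (76 mm by 85 mm) begins 54 mm behind the grasp point. The pads swing forward as they close: fully open they stand 13 mm farther back than shut.
Start: joints at [1.14, 0.313, 0.046, 1.304, 0, 1.431], TCP at [0.165, 0.551, 0.198] pointing down, gripper open.
Joint ranges: [-2.76, 2.76], [-0.86, 1.69], [-1.03, 1.26], [-2.2, 2.34], [-1.47, 1.5], [-3.14, 3.14]. Speed limits (rad/s): [2.57, 2.57, 3.14, 3.14, 3.14, 3.14].

## Interface

Orientations are given as a unit quaternion [w, x, y, z].
In Python, from workcell import get_state, read_camera, calibration, hand_in gives the robot as it stands.
- The arm moves only by the tool drive_tool, never from a script. Its argument "deltas" is a list that holds one entry, the list of rows, each a list of 7 numbers: the closure in counts, from 0 (fully open) to 255 (shut), then the shift along the tool's x, y, z in m, then the turn, a rotation vector about the tool's x, y, z in degrees. A call has 1 to 12 rows; each row is the pose to reach, as a shift and turn from the pose commanded when the call began, along the tool's axes at that moment; what a row does not reach only later rows make up. A row lasts 1/8 s, in which the tool goes at most 62.5 mm and 10.7 degrees, less where a joint would pass 70% of its speed; a pose out of reach is approached as far as the arm can. A call with a gripper value outside its range is refused whole. The fingers move at their own pace and stop on an object; "newtons" is the grip in N (left out, the last holds). Time passes only in rows, so rows that repeat a pose let the fingers close. It gives the time, the measured TCP pose, the force, the opening and the grip force at its end, in the units of the state.
- get_state(): the state, without advancing time (a new reading comes with each control period).
- read_camera(name): name is "side" or "top" or "wrist"; returns (picture, depth): 384x512x3 uint8, red, green, blue; 384x512 float32, m along the optical axis (not along the pixel's ray), 0 where there is no reading.
- calibration(name): a dict with "mtx" (3x3 intrinsics, pixels), "k1" (the pictures are not rectified: a ray, as slopes to the right and down, at radius r is drawn at 1 + k1 r^2 times it, then the intrinsics apply), "world_from_camera" (4x4, takes a point from camera to world coordinates). Camera axes: x right, y up, looking along -z (the intrinsics and any distortion apply to the point x, -y, -z); pixel columns grow to the right and rows downward; lengths in m; the calibration is good to about 2 mm. A picture is of the moment at which its call begins: read the wrist's pose just before it. calibration takes no time and is no camera call; for the wrist camera it gives the pose at the moment of the call.
- hand_in(): hands the job in; it is judged then, once.
The state is a dict: "clock": time; "joint_pos": joint angles; "qvel": joint speeds; "tau": joint torques, N m; "tcp_pos": TCP position; "orientation": TCP orientation; "wrist_force": force on the tool from outside, world axes, zero at the start; "ft_torque": the same for the moment, N m; "finger_gap": finger opening in m; "grip_force": force on a finger pad.
Only numpy, scipy, OpenCV 4.12 (cv2) and the standard library are available. Lean on these libraries where they do the work, as an engineer would, in place of code of your own. Each camera call takes 0.05 s, during which the arm holds its last target. There are 200 camera calls.

## Working session

There is one attempt and no reset: what is moved stays moved. The work goes in short steps, Python scripts to look and compute and a tool call to move; the robot and the scene stay as the last step left them, time stands still between calls to the robot, and variables do not carry over. Pictures are saved under pics/ and viewed, at most 10 in all, crops included, and the job is handed in when it is done.

Besides the shell and the picture viewer there is one more tool, called by a JSON object that holds its "api" and its "payload". drive_tool: Moves the arm, as the interface text tells. Its arguments: {"type":"object","properties":{"deltas":{"type":"array","items":{"type":"array","items":{"type":"array","items":{"type":"number"}}}},"newtons":{"type":"number"}},"required":["deltas"]}

```bash
mkdir -p pics
cat > h.py <<'E'
import numpy as np, cv2
from workcell import get_state, read_camera, calibration, hand_in
def snap(n,tag):
    c=calibration(n); p,d=read_camera(n)
    cv2.imwrite(f'pics/{tag}.png',p[:,:,::-1]); np.savez(f'pics/{tag}.npz',p=p,d=d,M=c['mtx'],k=c['k1'],T=c['world_from_camera'])
def cloud(tag):
    z=np.load(f'pics/{tag}.npz'); d=z['d'];M=z['M']
    v,u=np.mgrid[0:384,0:512].astype(float)
    x=(u-M[0,2])/M[0,0]; y=(v-M[1,2])/M[1,1]; a,b=x.copy(),y.copy()
    for _ in range(10):
        f=1+z['k']*(a*a+b*b); a,b=x/f,y/f
    P=np.stack([a*d,-b*d,-d,np.ones_like(d)],-1)@z['T'].T
    P=P[...,:3]; P[d==0]=np.nan
    return z['p'],P
E
python3 - <<'E'
from h import *
snap('top','top0'); snap('side','side0')
a=cv2.imread('pics/top0.png');b=cv2.imread('pics/side0.png')
cv2.imwrite('pics/both.png',cv2.resize(np.vstack([a,b]),None,fx=.78,fy=.78))
s=get_state();print(s['tcp_pos'],s['orientation'],s['clock'])
p,P=cloud('top0'); hsv=cv2.cvtColor(p,cv2.COLOR_RGB2HSV)
for n,lo,hi in [('yellow',22,35),('green',45,85),('blue',95,125),('red',0,8)]:
    m=((hsv[...,0]>=lo)&(hsv[...,0]<=hi)&(hsv[...,1]>120)&(hsv[...,2]>60)).astype(np.uint8)
    k,l,st,c=cv2.connectedComponentsWithStats(m)
    for i in range(1,k):
        if st[i,4]>25: print(n,c[i].round(),st[i,4],np.nanmedian(P[l==i],0).round(3))
E
```

```text
[0.16465701 0.55037101 0.19690663] [-2.33586587e-04  1.44901099e-01  9.89445792e-01 -8.01257298e-04] 0.1
yellow [172. 201.] 103 [0.478 0.17  0.168]
yellow [338. 212.] 116 [ 0.448 -0.277  0.168]
yellow [264. 220.] 113 [ 0.429 -0.074  0.169]
green [169. 174.] 39 [0.569 0.199 0.095]
blue [30.  4.] 66 [0.93  0.494 0.375]
blue [143.  45.] 446 [0.802 0.202 0.375]
blue [42. 53.] 1171 [0.788 0.448 0.375]
blue [249. 192.] 38 [ 0.515 -0.034  0.095]
blue [283. 248.] 80 [ 0.358 -0.135  0.012]
red [330. 182.] 43 [ 0.542 -0.269  0.094]
```

View pics/both.png

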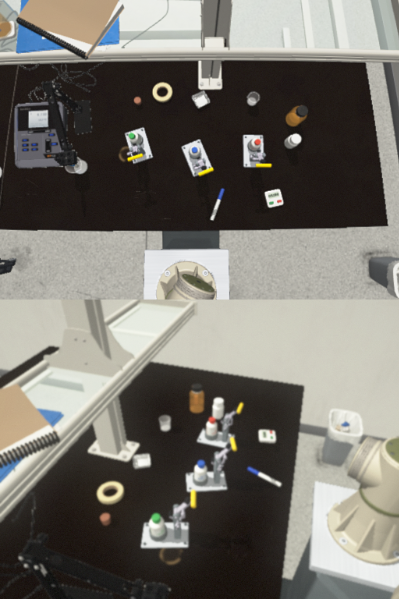

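Run:
```python
from h import *
p,P=cloud('top0'); q,Q=cloud('side0')
for n,C in(('top',P),('side',Q)):
    X=C.reshape(-1,3); X=X[np.isfinite(X).all(1)]
    print(n)
    for x0 in np.arange(.05,.95,.1):
        r=[]
        for y0 in np.arange(.65,-.06,-.1):
            m=(abs(X[:,0]-x0)<.05)&(abs(X[:,1]-y0)<.05)
            r.append(f'{np.percentile(X[m,2],99.5):.2f}' if m.sum()>5 else '  - ')
        print(round(x0,2),r)
# bar direction, plate rectangle
hsv=cv2.cvtColor(p,cv2.COLOR_RGB2HSV)
m=(hsv[...,0]>=20)&(hsv[...,0]<=36)&(hsv[...,1]>110)&(abs(P[...,0]-.478)<.06)&(abs(P[...,1]-.17)<.06)&(P[...,2]>.15)
print('bar',cv2.minAreaRect((P[m][:,:2]*1000).astype(np.float32)),m.sum())
m=(abs(P[...,2]-.008)<.006)&(abs(P[...,0]-.53)<.11)&(abs(P[...,1]-.185)<.1)&(hsv[...,2]>110)
print('plate',cv2.minAreaRect((P[m][:,:2]*1000).astype(np.float32)),m.sum())
hs=cv2.cvtColor(q,cv2.COLOR_RGB2HSV)
m=(hs[...,0]>=20)&(hs[...,0]<=36)&(hs[...,1]>110)&(abs(Q[...,0]-.478)<.06)&(abs(Q[...,1]-.17)<.06)&(Q[...,2]>.14)
print('side bar',np.median(Q[m],0),cv2.minAreaRect((Q[m][:,:2]*1000).astype(np.float32)))
a=cv2.imread('pics/top0.png')[130:260,90:250]; b=cv2.imread('pics/side0.png')[230:360,150:310]
cv2.imwrite('pics/crop.png',cv2.resize(np.hstack([a,b]),None,fx=2.5,fy=2.5,interpolation=cv2.INTER_CUBIC))
```

```text
top
0.05 ['-0.79', '-0.79', '-0.79', '-0.79', '-0.79', '0.01', '0.29', '0.29']
0.15 ['-0.79', '0.31', '0.34', '-0.79', '-0.79', '0.01', '0.27', '0.28']
0.25 ['0.00', '0.01', '0.01', '0.01', '0.01', '0.01', '0.01', '0.01']
0.35 ['0.01', '0.01', '0.01', '0.01', '0.01', '0.01', '0.01', '0.01']
0.45 ['0.04', '0.03', '0.20', '0.15', '0.01', '0.17', '0.01', '0.17']
0.55 ['0.05', '0.05', '0.21', '0.15', '0.10', '0.13', '0.01', '0.10']
0.65 ['0.06', '0.06', '0.26', '0.01', '0.01', '0.01', '0.01', '0.01']
0.75 ['0.07', '0.36', '0.38', '0.40', '0.40', '0.38', '0.36', '0.39']
0.85 ['0.01', '0.41', '0.40', '0.41', '0.42', '0.42', '0.34', '0.47']
side
0.05 ['  - ', '  - ', '  - ', '  - ', '  - ', '0.01', '0.31', '0.31']
0.15 ['  - ', '0.54', '0.54', '  - ', '  - ', '0.00', '0.27', '0.28']
0.25 ['  - ', '  - ', '  - ', '  - ', '0.00', '0.00', '0.00', '0.01']
0.35 ['  - ', '  - ', '  - ', '0.00', '0.00', '0.00', '0.00', '0.00']
0.45 ['  - ', '  - ', '0.20', '0.15', '0.13', '0.17', '0.00', '0.17']
0.55 ['  - ', '  - ', '0.20', '0.16', '0.11', '0.14', '0.01', '0.09']
0.65 ['  - ', '  - ', '0.26', '0.01', '0.01', '0.01', '0.00', '0.00']
0.75 ['  - ', '  - ', '0.36', '0.40', '0.40', '0.37', '0.36', '0.38']
0.85 ['  - ', '  - ', '0.01', '0.40', '0.42', '0.42', '0.33', '0.54']
bar ((478.91741943359375, 166.31109619140625), (13.64294147491455, 51.09932327270508), 17.28427505493164) 89
plate ((548.8106079101562, 210.43515014648438), (131.2486114501953, 120.65046691894531), 17.564453125) 508
side bar [0.47832824 0.17302217 0.16716348] ((479.9571533203125, 169.09300231933594), (11.98408031463623, 52.750091552734375), 17.54964256286621)
```

View pics/crop.png

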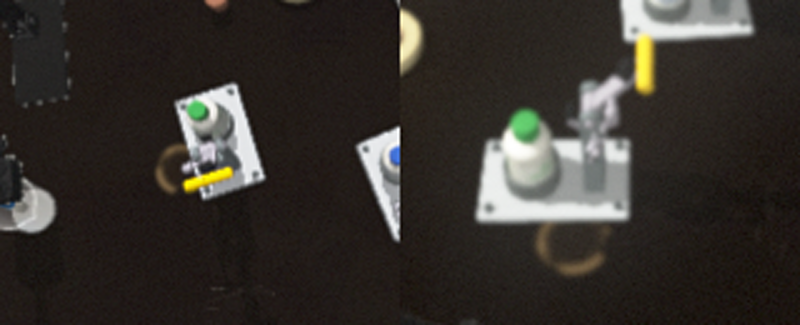

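The picture shows the green cap at crop (198,112) and its bar at (208,180). Dock yaw is about 17.5° and the bar is at about (0.479, 0.168). The next move goes behind the bar, staying high, with the fingers shut.

{"api": "drive_tool", "payload": {"deltas": [[[255,-0.02,-0.015,-0.03,0,0,0],[255,-0.06,-0.05,-0.03,0,0,-4],[255,-0.1,-0.08,-0.03,0,0,-8],[255,-0.14,-0.115,-0.03,0,0,-12],[255,-0.18,-0.145,-0.03,0,0,-16],[255,-0.22,-0.18,-0.03,0,0,-20],[255,-0.26,-0.21,-0.03,0,0,-24],[255,-0.3,-0.243,-0.03,0,0,-28],[255,-0.34,-0.275,-0.03,0,0,-32],[255,-0.373,-0.302,-0.03,0,0,-34],[255,-0.373,-0.302,-0.03,0,0,-34],[255,-0.373,-0.302,-0.03,0,0,-34]]]}}

```text
clock: 1.6
tcp_pos: [0.4351, 0.1547, 0.2273]
orientation: [-0.001, -0.15, 0.989, 0.0]
wrist_force: [0.4, -0.2, 0.3]
finger_gap: 0.0001
grip_force: 0.0
```

Run:
```python
from h import *
s=get_state();print(s['tcp_pos'],s['orientation'],s['clock'],s['finger_gap'],s['wrist_force'])
from scipy.spatial.transform import Rotation as R
w,x,y,z=s['orientation'];print(R.from_quat([x,y,z,w]).as_matrix().round(3))
snap('wrist','w1');snap('side','s1')
a=cv2.imread('pics/w1.png'); b=cv2.imread('pics/s1.png')[200:370,150:377]
cv2.imwrite('pics/v1.png',np.hstack([cv2.resize(a,(400,300)),cv2.resize(b,(400,300))]))
p,P=cloud('w1'); hs=cv2.cvtColor(p,cv2.COLOR_RGB2HSV)
m=(hs[...,0]>=20)&(hs[...,0]<=36)&(hs[...,1]>110)&(P[...,2]>.14)&(P[...,2]<.18)
if m.any(): print(m.sum(),np.median(P[m],0),cv2.minAreaRect((P[m][:,:2]*1000).astype(np.float32)))
```

```text
[0.43510414 0.15467867 0.2273387 ] [-5.71228932e-04 -1.50328598e-01  9.88635901e-01  2.06120923e-04] 1.6 6.285612895685261e-05 [ 0.41338692 -0.15166434  0.27217679]
[[-0.955 -0.297 -0.001]
 [-0.297  0.955  0.   ]
 [ 0.001  0.001 -1.   ]]
243 [ 0.42010786 -0.04794569  0.16546196] ((456.4227294921875, 64.31707763671875), (252.44613647460938, 33.21004104614258), 77.69112396240234)
```

View pics/v1.png

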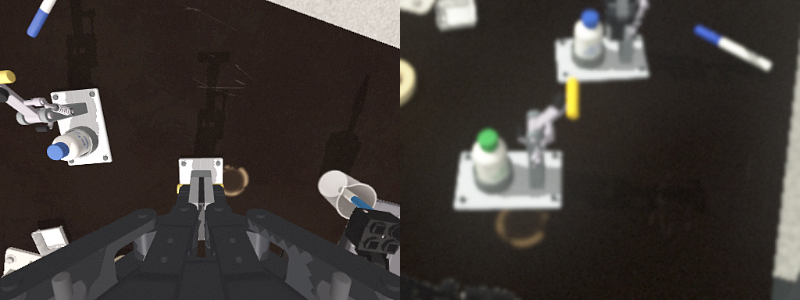

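The wrist view shows the fingers lined up with the bar ends at (180,188) and (220,188). The side crop does not show the gripper, so I am checking the full frame.

Run:
```python
from h import *
snap('top','t2');snap('side','s2')
a=cv2.imread('pics/t2.png'); b=cv2.imread('pics/s2.png')
cv2.imwrite('pics/v2.png',np.hstack([cv2.resize(a,(400,300)),cv2.resize(b,(400,300))]))
z=np.load('pics/s2.npz');
def pr(X):
    T=np.linalg.inv(z['T']);c=T@np.r_[X,1];x,y=c[0]/-c[2],-c[1]/-c[2];f=1+z['k']*(x*x+y*y);return z['M']@[x*f,y*f,1]
print(pr([.435,.155,.227]),pr([.478,.17,.165]))
```

```text
[271.8637876  233.49357792   1.        ] [247.77068768 255.44647488   1.        ]
```

View pics/v2.png

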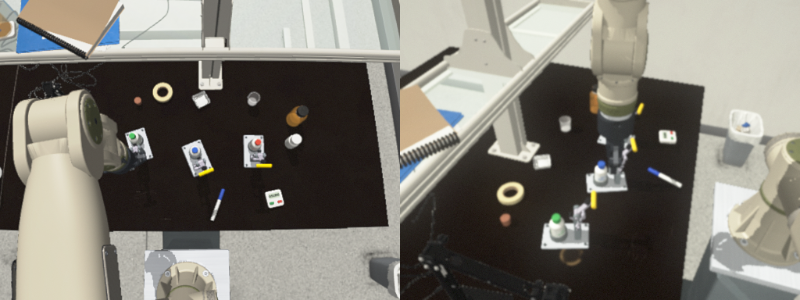

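The tip at full-frame (278,228) matches the projected TCP (272,233), so the gripper is where it should be. Next it descends behind the bar.

{"api": "drive_tool", "payload": {"deltas": [[[255,0,0,0.03,0,0,0],[255,0,0,0.06,0,0,0],[255,0,0,0.077,0,0,0],[255,-0.015,0,0.077,0,0,0],[255,-0.03,0,0.077,0,0,0],[255,-0.04,0,0.077,0,0,0],[255,-0.05,0,0.077,0,0,0],[255,-0.05,0,0.077,0,0,0]]]}}

```text
clock: 2.8
tcp_pos: [0.4843, 0.1697, 0.1508]
orientation: [0.0, -0.151, 0.989, 0.0]
wrist_force: [-0.3, -0.4, -0.2]
finger_gap: -0.0003
grip_force: 0.0
```

Run:
```python
from h import *
print(get_state()['wrist_force'])
snap('wrist','w3');snap('side','s3')
a=cv2.imread('pics/w3.png')[120:384,100:452]; b=cv2.imread('pics/s3.png')[180:345,170:390]
cv2.imwrite('pics/v3.png',np.hstack([cv2.resize(a,(400,300)),cv2.resize(b,(400,300),interpolation=cv2.INTER_CUBIC)]))
```

```text
[-0.2690135  -0.4061921  -0.17995687]
```

View pics/v3.png

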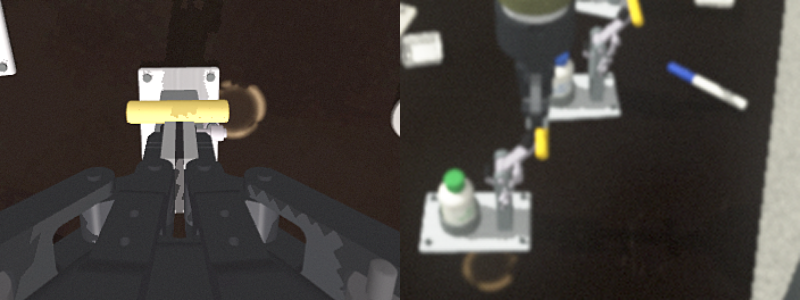

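Run:
```python
from h import *
d=np.array([.955,.297]);e=np.array([-.297,.955]);t=get_state()['tcp_pos'];print('tcp',t)
def loc(X): r=X[...,:2]-t[:2]; return np.stack([r@d,r@e,X[...,2]],-1)
for n in('w3','s3'):
    p,P=cloud(n);L=loc(P);z=np.load(f'pics/{n}.npz');print(n,'cam',loc(z['T'][:3,3]).round(3), 'view',-z['T'][:3,2].round(2))
    hs=cv2.cvtColor(p,cv2.COLOR_RGB2HSV)
    near=(abs(L[...,0])<.06)&(abs(L[...,1])<.05)
    m=(hs[...,0]>=20)&(hs[...,0]<=36)&(hs[...,1]>110)&near&(L[...,2]>.14)
    print('bar',m.sum(),np.percentile(L[m],[2,50,98],axis=0).round(3).tolist())
    m=near&(hs[...,2]<110)&(abs(L[...,1])<.02)&(L[...,2]>.13)&(L[...,2]<.22)
    for lo in np.arange(.13,.22,.01):
        k=m&(L[...,2]>=lo)&(L[...,2]<lo+.01)
        if k.sum()>3: print(round(lo,2),k.sum(),np.percentile(L[k],[5,50,95],axis=0)[:,:2].round(3).tolist())
```

```text
tcp [0.48317522 0.16947452 0.15062574]
w3 cam [-0.067 -0.001  0.327] view [ 0.26  0.08 -0.96]
bar 903 [[-0.01, -0.026, 0.163], [-0.008, -0.0, 0.167], [-0.0, 0.023, 0.17]]
0.15 18 [[0.005, -0.011], [0.008, -0.01], [0.009, 0.008]]
0.16 6 [[0.007, -0.01], [0.008, -0.009], [0.008, -0.009]]
0.18 5 [[-0.009, -0.002], [-0.009, -0.0], [-0.009, 0.0]]
0.19 252 [[-0.009, -0.013], [-0.005, -0.0], [-0.005, 0.011]]
0.2 354 [[-0.009, -0.013], [-0.005, -0.001], [-0.005, 0.012]]
0.21 247 [[-0.009, -0.013], [-0.005, -0.001], [-0.005, 0.012]]
s3 cam [-0.012  0.526  0.8  ] view [ 0.21 -0.72 -0.66]
bar 113 [[-0.009, -0.006, 0.158], [-0.003, 0.013, 0.167], [0.003, 0.027, 0.196]]
0.15 31 [[0.007, -0.008], [0.014, 0.004], [0.019, 0.01]]
0.16 29 [[0.005, -0.005], [0.009, 0.002], [0.013, 0.009]]
0.19 21 [[-0.004, 0.007], [0.004, 0.012], [0.012, 0.015]]
0.2 24 [[-0.005, 0.007], [0.003, 0.014], [0.01, 0.015]]
0.21 6 [[-0.003, 0.014], [0.001, 0.015], [0.007, 0.016]]
```

Run:
```python
from h import *
d=np.array([.955,.297]);e=np.array([-.297,.955]);t=get_state()['tcp_pos']
p,P=cloud('w3');r=P[...,:2]-t[:2]
for u in (235,247,258,270):
  print(u)
  for v in range(176,272,6): print(v,p[v,u],(r[v,u]@d).round(3),(r[v,u]@e).round(3),P[v,u,2].round(3))
a=cv2.imread('pics/w3.png')[170:320,160:360]
cv2.imwrite('pics/v4.png',cv2.resize(a,None,fx=4,fy=4,interpolation=cv2.INTER_CUBIC))
```

```text
235
176 [33 25 23] 0.009 -0.026 0.0
182 [245 240 240] 0.013 -0.025 0.009
188 [255 255 255] 0.02 -0.026 0.009
194 [255 255 255] 0.027 -0.026 0.009
200 [255 255 255] 0.035 -0.026 0.008
206 [255 255 255] 0.042 -0.026 0.007
212 [227 202 111] -0.009 -0.014 0.167
218 [255 253 157] -0.006 -0.013 0.169
224 [255 255 181] -0.003 -0.013 0.17
230 [255 255 255] 0.071 -0.026 0.009
236 [26 26 29] -0.005 -0.012 0.192
242 [51 49 53] -0.005 -0.011 0.198
248 [49 51 50] -0.005 -0.011 0.204
254 [49 50 52] -0.005 -0.011 0.21
260 [52 53 53] -0.012 -0.009 0.227
266 [53 51 54] -0.012 -0.009 0.232
247
176 [35 27 22] 0.009 -0.012 0.0
182 [202 198 198] 0.014 -0.012 0.008
188 [204 200 198] 0.021 -0.012 0.007
194 [206 201 201] 0.027 -0.012 0.008
200 [112 112 112] 0.033 -0.012 0.014
206 [115 116 119] 0.032 -0.011 0.037
212 [224 199 110] -0.009 -0.007 0.167
218 [255 253 157] -0.006 -0.007 0.169
224 [255 255 183] -0.002 -0.007 0.169
230 [145 144 144] -0.009 -0.006 0.194
236 [146 145 144] -0.009 -0.006 0.2
242 [145 143 143] -0.009 -0.005 0.206
248 [147 145 144] -0.009 -0.005 0.212
254 [146 144 143] -0.01 -0.005 0.219
[... 504 characters left out ...]
9 -0.0 0.212
254 [48 44 48] -0.009 -0.001 0.217
260 [127 123 123] -0.009 -0.001 0.222
266 [117 113 113] -0.007 -0.001 0.223
270
176 [33 24 19] 0.009 0.014 -0.0
182 [203 199 199] 0.014 0.013 0.008
188 [204 199 200] 0.02 0.013 0.008
194 [204 199 200] 0.027 0.013 0.009
200 [114 114 116] 0.032 0.013 0.015
206 [112 114 119] 0.032 0.012 0.036
212 [222 198 108] -0.009 0.006 0.167
218 [241 215 124] -0.006 0.006 0.169
224 [255 255 186] -0.002 0.006 0.169
230 [148 145 145] -0.009 0.005 0.192
236 [148 146 146] -0.009 0.005 0.201
242 [146 143 142] -0.009 0.005 0.207
248 [146 145 144] -0.009 0.005 0.212
254 [146 142 142] -0.009 0.004 0.217
260 [83 81 83] -0.01 0.004 0.224
266 [49 48 51] -0.01 0.004 0.229
```

View pics/v4.png

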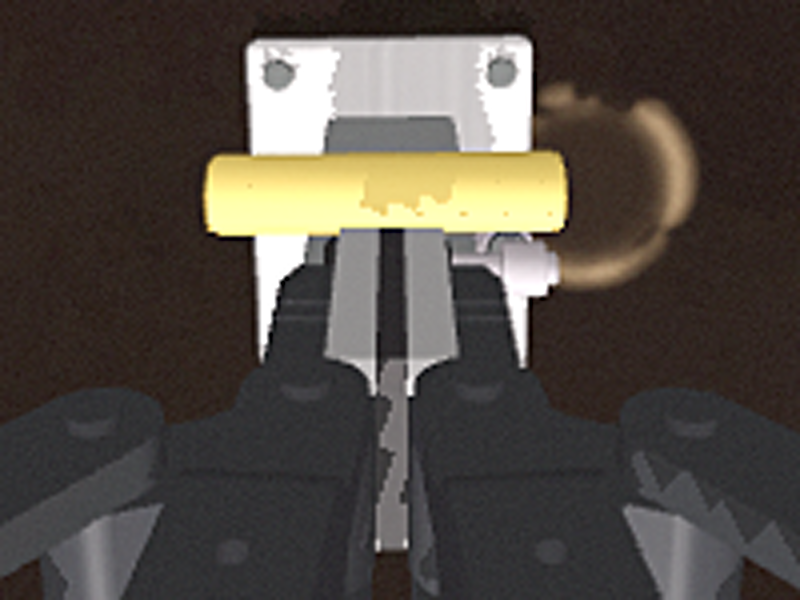

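The fingers are directly over the bar: the tips end near z≈0.188, about 37 mm above the reported TCP, and the bar is untouched. I'll back off, go lower and push again.

{"api": "drive_tool", "payload": {"deltas": [[[255,0.02,0,0,0,0,0],[255,0.05,0,0,0,0,0],[255,0.055,0,0.0,0,0,0],[255,0.055,0,0.02,0,0,0],[255,0.055,0,0.037,0,0,0],[255,0.04,0,0.037,0,0,0],[255,0.025,0,0.037,0,0,0],[255,0.015,0,0.037,0,0,0],[255,0.005,0,0.037,0,0,0],[255,0.005,0,0.037,0,0,0]]]}}

```text
clock: 4.15
tcp_pos: [0.4801, 0.1685, 0.1142]
orientation: [0.001, -0.151, 0.989, 0.0]
wrist_force: [-1.4, -0.7, -0.0]
finger_gap: -0.0002
grip_force: 0.7
```

Run:
```python
from h import *
print(get_state()['wrist_force'])
snap('wrist','w5');snap('side','s5')
a=cv2.imread('pics/w5.png')[120:384,100:452]; b=cv2.imread('pics/s5.png')[180:345,170:390]
cv2.imwrite('pics/v5.png',np.hstack([cv2.resize(a,(400,300)),cv2.resize(b,(400,300),interpolation=cv2.INTER_CUBIC)]))
```

```text
[-1.37778571 -0.71083782 -0.02890642]
```

View pics/v5.png

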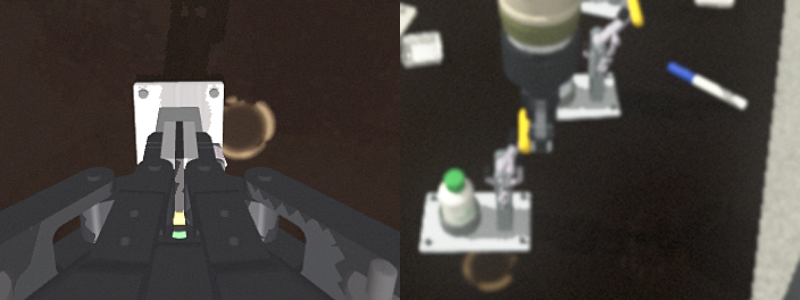

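The bar at (525,130) is now ahead of the fingers and swinging. I continue past dead centre, then retreat.

{"api": "drive_tool", "payload": {"deltas": [[[255,-0.01,0,0,0,0,0],[255,-0.02,0,0,0,0,0],[255,-0.03,0,0,0,0,0],[255,-0.04,0,0,0,0,0],[255,-0.048,0,0,0,0,0],[255,-0.053,0,0,0,0,0],[255,-0.053,0,0,0,0,0]]]}}

```text
clock: 5.12
tcp_pos: [0.5294, 0.1839, 0.1136]
orientation: [-0.0, -0.151, 0.989, 0.0]
wrist_force: [-0.4, -1.1, 0.2]
finger_gap: -0.0001
grip_force: 0.0
```

{"api": "drive_tool", "payload": {"deltas": [[[255,0.02,0,0,0,0,0],[255,0.05,0,-0.01,0,0,0],[255,0.09,0,-0.04,0,0,0],[255,0.11,0,-0.08,0,0,0],[255,0.11,0,-0.1,0,0,0],[255,0.11,0,-0.1,0,0,0]]]}}

```text
clock: 5.88
tcp_pos: [0.425, 0.1512, 0.2154]
orientation: [0.002, -0.151, 0.989, 0.0]
wrist_force: [0.2, -0.7, -0.0]
finger_gap: 0.0001
grip_force: 0.0
```

Run:
```python
from h import *
print(get_state()['wrist_force'])
snap('wrist','w6');snap('side','s6')
a=cv2.imread('pics/w6.png'); b=cv2.imread('pics/s6.png')[180:345,170:390]
cv2.imwrite('pics/v6.png',np.hstack([cv2.resize(a,(400,300)),cv2.resize(b,(400,300),interpolation=cv2.INTER_CUBIC)]))
```

```text
[ 0.16804409 -0.7322037  -0.03299702]
```

View pics/v6.png

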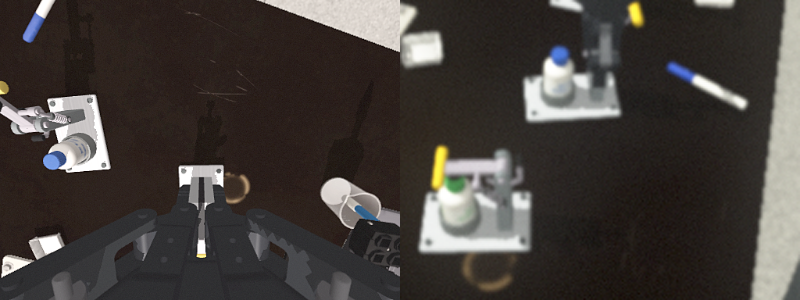

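The green keeper lies level over the cap, with its bar at (440,167). The bottle is upright, the other keepers are parked and the robot is clear.

```bash
python3 -c "
from h import *
print(hand_in())"
```

```text
the job is handed in; nothing more can be done
None
```

The green keeper snapped over and lies level on the cap with the bottle upright; the blue keeper, and what I could see of the red one, stayed parked. The robot was clear of everything when I handed the job in at about 6 s; no verdict was returned.

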